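# Free the clay seal from the dig slab

## Robot

A 7-joint arm with a two-finger parallel gripper is mounted at the origin on the work surface. World frame = base frame: x ahead of the robot, y to its left, z up, the work surface at z = 0. Lengths are in m, angles in rad, forces in N, time in s.
With the tool pointing down it reaches from about 0.425 to 0.95 m from the base axis. Payload 4.7 kg.
Tool frame: the origin (TCP) lies on the centre line of the jaws, within the pads' length; the fingertips stand 22 mm ahead of it and the grasp point (between the pads) lies 3 mm ahead of it (bot.tip_reach is the distance from the TCP to the fingertips, in m); z points along the fingers, y is the direction in which the jaws open and shut (so a half turn about z gives the same grasp; the last joint's range is limited). The gripper opens to 87 mm and grips with 3 to 60 N. Pads are 19 mm wide; open, the fingers measure 117 mm over their backs; the gripper's body (75 mm by 190 mm) begins 51 mm behind the grasp point.
Start: joints at [1.25, 0.469, -0.049, 1.532, 0.024, 1.141, -0.082], TCP at [0.194, -0.646, 0.245] pointing down, gripper open.
Joint ranges: [-2.59, 2.59], [-0.33, 1.99], [-1.39, 1.29], [0.1, 2.45], [-1.04, 4.18], [0.21, 1.99], [-2.66, 2.66]. Speed limits (rad/s): [2.57, 2.57, 3.14, 3.14, 3.14, 3.14, 3.14].

## Interface

Orientations are given as [roll, pitch, yaw] about the fixed x, y, z axes, in that order (R = Rz(yaw) Ry(pitch) Rx(roll)).
In Python, from plant import bot, cams gives the robot as it stands. The module is installed in compiled form; this text tells all that it offers.
- The arm moves only by the tool carry_out, never from a script. Its argument "commands" is a list of rows, each a list of 3 entries, a list of its own where there are three numbers: the closure, from 0 (fully open) to 1 (shut), then the shift along the tool's x, y, z in mm, then the turn, a rotation vector about the tool's x, y, z in degrees. A call has 1 to 20 rows; each row shifts and turns the pose as measured when the row begins, along the tool's axes as they then stand; what a row does not reach is not made up. A row lasts 1/8 s, in which the tool goes at most 62.5 mm and 10.7 degrees, less where a joint would pass 70% of its speed; a pose out of reach is approached as far as the arm can. A call with a gripper value outside its range is refused whole. The fingers move at their own pace and stop on an object; "squeeze" is the grip in N (left out, the last holds). Time passes only in rows, so rows that do not move let the fingers close. It gives the time, the measured TCP pose, the force and the opening at its end, in the units of the state.
- bot.get_state(): the state, without advancing time (a new reading comes with each control period).
- cams.capture(name): name is "scene" or "top" or "wrist"; returns a dict with "image" (480x640x3 uint8, red, green, blue), "vertical_fov" (degrees; the focal length in pixels is half the picture's height over the tangent of half this angle, whatever the lens; pixels are square), "cx", "cy" (the principal point, pixels), "eye" and "orientation" of the camera in the world. Camera axes: x right, y down, z forward; pixel columns grow to the right and rows downward; lengths in m; the calibration is good to about 2 mm. A picture is of the moment at which its call begins. There is no depth.
- bot.hand_in(): hands the job in, once; it reports no verdict.
The state is a dict: "time_s": time; "joint_positions": joint angles; "qd": joint speeds; "joint_torque": joint torques, N m; "position": TCP position; "eef_rot": TCP orientation; "force": force on the tool from outside, world axes, zero at the start; "moment": the same for the moment, N m; "opening": finger opening in m.
Only numpy, scipy, OpenCV 4.12 (cv2) and the standard library are available. Lean on these libraries where they do the work, as an engineer would, in place of code of your own. Each camera call takes 0.05 s, during which the arm holds its last target. There are 200 camera calls.

## Task

With the scraper block, wipe the four loose chips off the dig slab into the green tray (keep the gripper itself off them), and put the scraper back on the table, clear of slab and tray. Then free the clay seal, which sits tight in its pocket: rock it about five degrees, first raising the end beside the yellow marker while its other end stays down in the pocket, then the end beside the blue marker with the yellow end still in the pocket, and only then lift it out. Finish while holding it still and level straight above its pocket, its underside about two centimetres clear of the slab, with everything else on the table left alone.

Things in the scene. Friction and masses are not known exactly. Their poses are not given: they have to be found in the camera images.
- slab: fixed plaster dig slab, 180 (its x) x 230 (its y) x 40 mm high, flat top 40 mm above the table; origin at the centre of its underside on the table. The pocket is in the half away from the robot (its +x); the chips lie on the plain strip on the robot's side, between its x = -60 and -20 mm and its y = -80 and +45 mm
- pocket (a point): centre of the pocket's mouth, level with the slab's top, at x = +45, y = 0 mm in the slab's frame. The pocket is 20 mm deep, with 4 mm of play at either y end of the seal; along x two black sprung rubber cheeks squeeze the seal, 9 N each. By friction a straight pull takes about 20 N, a rock about one end about half; a raised end stays where it is left
- seal: clay seal stamp: terracotta foot 36 (x) x 76 (y) x 24 mm high, and standing on its middle a wooden grip 30 (x) x 26 (y) mm, 52 mm tall, so 76 mm tall in all; about 0.2 kg. Origin at the centre of its underside, seated 20 mm above the table, axes parallel to the slab's. Take it by the grip, fingers closing along its y. Rock it about its x axis
- seal_end_a (a point): lower edge of the foot at its +y end, 38 mm from the seal's origin
- seal_end_b (a point): lower edge of the foot at its -y end, 38 mm from the seal's origin
- marker_yellow: fixed yellow disc, 24 mm across, 4 mm high, on the slab's top, 98 mm from the pocket's centre beyond one y end of the seal: that end is rocked up first. Which end it is varies. Origin under its centre
- marker_blue: the same in blue beyond the seal's other end: that end is rocked up second
- scraper: plywood scraper block with a red top edge, 64 (x) x 22 (y) x 70 mm tall, standing on the table on the robot's left, about 0.1 kg; origin at the centre of its underside; z up. Take it from above near the top, fingers closing along its y (22 mm)
- spoil_tray: fixed open green tray, 160 (x) x 130 (y) x 25 mm high, walls 3 mm, parallel to the slab and joined flush to its -y end without a rim between (centre 176 mm from the slab's), centred on the slab's chip strip; origin at the centre of its underside. Chips pushed off that end of the slab fall into it
- chip0: loose red-brown pottery chip, 20 x 16 x 13 mm, lying on the slab's strip; origin at the centre of its underside
- chip1: loose red-brown pottery chip, 17 x 18 x 12 mm, lying on the slab's strip; origin at the centre of its underside
- chip2: loose red-brown pottery chip, 22 x 15 x 14 mm, lying on the slab's strip; origin at the centre of its underside
- chip3: loose red-brown pottery chip, 18 x 17 x 12 mm, lying on the slab's strip; origin at the centre of its underside
- jar: glass jar with white cap, 68 mm diameter, 120 mm tall; origin under its centre. Bystander: leave it alone
- carton: grey-brown cardboard egg carton, 110 x 160 x 45 mm; origin under its centre. Bystander: leave it alone
- tape: yellow ring of tape lying flat, 100 mm across, 24 mm high; origin under its centre. Bystander: leave it alone
- spoon: wooden spoon lying flat along its x, on the robot's left; origin under it. Bystander: leave it alone
- brush: hand brush lying flat along its x, on the robot's right; origin under it. Bystander: leave it alone
- sherd: blue glazed pottery sherd, about 85 x 45 x 10 mm; origin under its larger part. Bystander: leave it alone
Mind the look-alikes: they are no part of the job. Of the things that look like the scraper, the middle-sized one is meant.

How it is judged:
On the way, in this order (a step that is already met when the one before it is completed fails the run):
1. the four chips are wiped into the green tray, with the scraper in the gripper (contact force between the fingers and scraper above 1 N and x of chip0 in the frame of spoil_tray between -0.08 and 0.08 m and y of chip0 in the frame of spoil_tray between -0.065 and 0.065 m and height (world z) of each of chip0, chip1, chip2, chip3 below 0.038 m and x of chip1 in the frame of spoil_tray between -0.08 and 0.08 m and y of chip1 in the frame of spoil_tray between -0.065 and 0.065 m and x of chip2 in the frame of spoil_tray between -0.08 and 0.08 m and y of chip2 in the frame of spoil_tray between -0.065 and 0.065 m and x of chip3 in the frame of spoil_tray between -0.08 and 0.08 m and y of chip3 in the frame of spoil_tray between -0.065 and 0.065 m), for 0.1 s.
2. the seal's end beside the yellow marker is rocked up by at least 3 degrees while its other end is still down in the pocket (raised less than 6 mm) (((horizontal distance between seal_end_a and marker_yellow below 0.09 m and angle between seal's own y axis and vertical below 1.5208 rad and height (world z) of seal_end_b below 0.026 m) or (horizontal distance between seal_end_b and marker_yellow below 0.09 m and angle between seal's own y axis and vertical above 1.6208 rad and height (world z) of seal_end_a below 0.026 m))), for 0.1 s.
3. the seal's end beside the blue marker is rocked up, at least 3 degrees beyond level, with the other end still in the pocket (((horizontal distance between seal_end_a and marker_blue below 0.09 m and angle between seal's own y axis and vertical below 1.5208 rad and height (world z) of seal_end_b below 0.038 m) or (horizontal distance between seal_end_b and marker_blue below 0.09 m and angle between seal's own y axis and vertical above 1.6208 rad and height (world z) of seal_end_a below 0.038 m))), for 0.1 s.
At the end, for the whole second after the job is handed in: The seal is held still in the fingers, level within 8 degrees, within 30 mm of straight above its pocket, its underside 6 to 45 mm above the slab's top and touching nothing else; the four chips are in the green tray; the scraper rests on the table, released, touching neither slab nor tray (height (world z) of seal between 0.046 and 0.085 m and angle between seal's own z axis and vertical below 0.15 rad and horizontal distance between seal and pocket below 0.03 m and linear speed of each of seal, scraper below 0.02 m/s and contact force between the fingers and seal above 2 N and contact force between each of seal, scraper and slab below 0.1 N and height (world z) of each of scraper, chip0, chip1, chip2, chip3 below 0.038 m and contact force between scraper and spoil_tray below 0.1 N and contact force between scraper and the arm below 0.1 N and contact force between scraper and the fingers below 0.1 N and x of chip0 in the frame of spoil_tray between -0.08 and 0.08 m and y of chip0 in the frame of spoil_tray between -0.065 and 0.065 m and x of chip1 in the frame of spoil_tray between -0.08 and 0.08 m and y of chip1 in the frame of spoil_tray between -0.065 and 0.065 m and x of chip2 in the frame of spoil_tray between -0.08 and 0.08 m and y of chip2 in the frame of spoil_tray between -0.065 and 0.065 m and x of chip3 in the frame of spoil_tray between -0.08 and 0.08 m and y of chip3 in the frame of spoil_tray between -0.065 and 0.065 m); the arm keeps its last pose, push and grip.
It fails at once if a bystander (jar, carton, tape, spoon, brush, sherd) is moved over 25 mm (distance of any of jar, carton, tape, spoon, brush, sherd from where it was at the start of the episode above 0.025 m).
It fails at once if the chips are handled with the gripper instead of the scraper (contact force between the fingers and chip0 above 0.5 N or contact force between the fingers and chip1 above 0.5 N or contact force between the fingers and chip2 above 0.5 N or contact force between the fingers and chip3 above 0.5 N).
It also fails if it takes over 72 s, if anything falls off the work surface, if the arm or the gripper's body presses on something with over 40 N, if the wrist force passes 120 N, or if a joint passes its speed limit or range.

## Working session

There is one attempt and no reset: what is moved stays moved. The work goes in short steps, Python scripts to look and compute and a tool call to move; the robot and the scene stay as the last step left them, time stands still between calls to the robot, and variables do not carry over. Pictures are saved under pics/ and viewed, about 8 in all and at most 12, crops included, and the job is handed in when it is done.

Besides the shell and the picture viewer there is one more tool, called after "Emit:" by a JSON object that holds its "api" and its "payload", one argument or row to a line. carry_out: Moves the arm, as the interface text tells. Its arguments: {"type":"object","properties":{"commands":{"type":"array","items":{"type":"array"}},"squeeze":{"type":"number"}},"required":["commands"]}

```bash
mkdir -p pics
cat > h.py <<'E'
import numpy as np, cv2
from plant import bot, cams
from scipy.spatial.transform import Rotation as Ro
def cap(name):
    c=cams.capture(name); np.save('pics/last_%s.npy'%name,c,allow_pickle=True); return c
def Rm(o):
    o=np.array(o); 
    if o.shape==(3,3): return o
    return Ro.from_euler('xyz',o).as_matrix() if o.size==3 else Ro.from_quat(o).as_matrix()
def ray(c,u,v,z):
    f=240/np.tan(np.radians(c['vertical_fov'])/2)
    d=Rm(c['orientation'])@np.array([(u-c['cx'])/f,(v-c['cy'])/f,1]); e=np.array(c['eye'])
    return e+d*(z-e[2])/d[2]
def proj(c,p):
    f=240/np.tan(np.radians(c['vertical_fov'])/2)
    q=Rm(c['orientation']).T@(np.array(p)-np.array(c['eye'])); return q[:2]/q[2]*f+[c['cx'],c['cy']]
def load(n): return np.load('pics/last_%s.npy'%n,allow_pickle=True).item()
E
python3 - <<'E'
from h import *
for n in('top','scene'):
    c=cap(n); cv2.imwrite(f'pics/{n}0.png',c['image'][:,:,::-1]); print(n,{k:v for k,v in c.items() if k!='image'})
print(bot.get_state())
E
```

```text
top {'vertical_fov': 42.99686505776538, 'cx': 320.6360898699752, 'cy': 236.58108793213358, 'eye': array([ 0.33347922, -0.0072001 ,  1.52576584]), 'orientation': array([-3.01870377,  0.00946409, -1.56561138])}
scene {'vertical_fov': 56.424688030696544, 'cx': 325.8669145367896, 'cy': 240.20129782713914, 'eye': array([1.10779803, 0.56078083, 0.77763189]), 'orientation': array([-2.29667369,  0.02205065,  2.28273758])}
{'time_s': 0.1, 'joint_positions': array([ 1.25009309,  0.46936606, -0.04860436,  1.53357122,  0.02411567,
        1.14102985, -0.08229909]), 'qd': array([-0.00076396, -0.00304333, -0.00119925, -0.00168856,  0.00066333,
       -0.00025199,  0.00072765]), 'joint_torque': array([ 9.61662954e-04, -5.09172034e+01, -8.13340209e-02, -2.36831009e+01,
       -6.15724828e-02,  3.44951183e-02,  9.79902734e-05]), 'position': array([ 0.19405219, -0.64597366,  0.24360221]), 'eef_rot': array([-3.13980594e+00,  7.35446428e-05,  2.91848095e-01]), 'force': array([-0.22861389, -0.35950596, -0.09701974]), 'moment': array([-0.02338669,  0.00352442, -0.00592844]), 'opening': 0.08710141714269286}
```

View pics/top0.png

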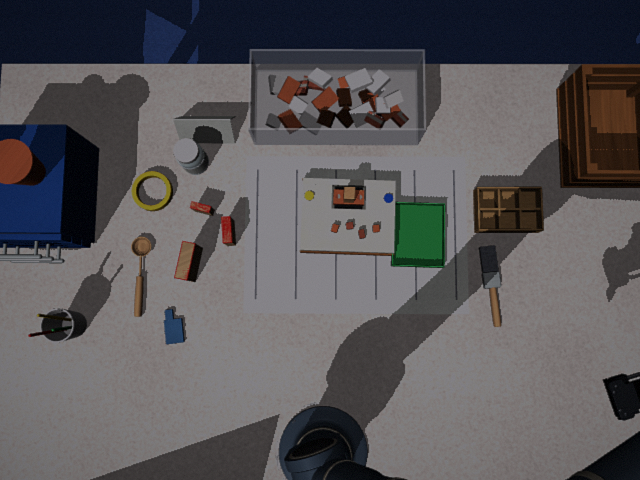

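View pics/scene0.png

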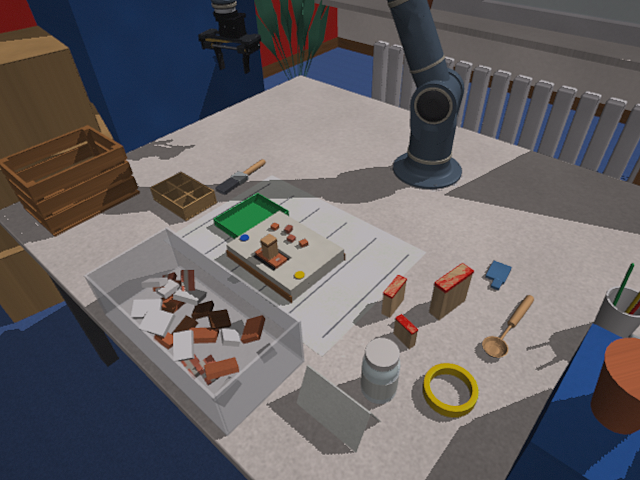

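Top view: slab at about (348,216), tray (420,235), yellow marker (309,196) on the +y side, blue (388,198) on the -y side, chips near (335–377, 225–232). There are three scraper-like blocks: large (187,261), small (201,208) and middle-sized (228,231). The middle-sized one is meant, so I'll confirm it in an enlarged crop.

Run:
```python
from h import *
t=load('top');s=load('scene')
a=cv2.resize(t['image'][172:272,170:450],None,fx=2.857,fy=2.857,interpolation=cv2.INTER_CUBIC)[:,:800]
b=cv2.resize(s['image'][250:355,370:490],None,fx=2.8,fy=2.8,interpolation=cv2.INTER_CUBIC)
b2=cv2.resize(s['image'][190:310,210:370],None,fx=2.45,fy=2.45,interpolation=cv2.INTER_CUBIC)
o=np.zeros((a.shape[0]+294,800,3),np.uint8);o[:a.shape[0],:a.shape[1]]=a
o[a.shape[0]:,:b.shape[1]]=b[:294];o[a.shape[0]:,400:400+b2.shape[1]]=b2[:294]
o=np.clip(o.astype(float)*1.5,0,255).astype(np.uint8)
cv2.imwrite('pics/crop1.png',o[:600,:,::-1])
hsv=cv2.cvtColor(t['image'],cv2.COLOR_RGB2HSV)
def blobs(lo,hi,amin=15):
    m=cv2.inRange(hsv,lo,hi)
    n,l,st,ce=cv2.connectedComponentsWithStats(m)
    for i in range(1,n):
        if st[i,4]>=amin and 150<ce[i][0]<460 and 170<ce[i][1]<290: 
            pts=np.argwhere(l==i)[:,::-1].astype(np.float32)
            yield ce[i],st[i],cv2.minAreaRect(pts)
for nm,lo,hi,z in(('yel',(22,120,60),(35,255,255),.044),('blue',(105,120,60),(130,255,255),.044),('green',(50,100,30),(80,255,255),.025),('red',(0,120,60),(8,255,255),.07),('redh',(172,120,60),(180,255,255),.07),('chip',(0,80,60),(14,255,255),.052)):
    for ce,st,r in blobs(lo,hi): print(nm,ce.round(1),st,np.round(ray(t,*ce,z),4),[np.round(x,1) for x in r])
```

```text
yel [151.5 190.2] [132 171  39  40 525] [0.6306 0.4278 0.044 ] [array([151.5, 190. ]), array([37.5, 38.9]), np.float64(45.0)]
yel [309. 195.] [305 191   9   9  69] [0.6199 0.0371 0.044 ] [array([309., 195.]), array([8., 8.]), np.float64(90.0)]
blue [388.2 197.7] [384 194   9   9  67] [ 0.6137 -0.1585  0.044 ] [array([388., 198.]), array([8., 8.]), np.float64(90.0)]
green [419.3 234.8] [ 392  202   53   66 3210] [ 0.5241 -0.2367  0.025 ] [array([418.8, 234.4]), array([52.3, 64.4]), np.float64(1.9)]
red [338.  196.4] [333 189  11  16 143] [ 0.6115 -0.034   0.07  ] [array([338. , 196.5]), array([15., 10.]), np.float64(90.0)]
red [358.6 197.9] [349 190  15  15 106] [ 0.6081 -0.084   0.07  ] [array([356., 197.]), array([14., 14.]), np.float64(90.0)]
red [200.2 206.8] [190 201  21  12 141] [0.5848 0.3001 0.07  ] [array([200. , 206.9]), array([19.9,  7.5]), np.float64(14.0)]
red [226.2 229.4] [221 216  11  28 256] [0.5297 0.2356 0.07  ] [array([226.2, 229.6]), array([26.9,  9.5]), np.float64(85.9)]
red [349.3 225. ] [346 222   7   7  44] [ 0.5416 -0.0615  0.07  ] [array([349., 225.]), array
[... 1096 characters left out ...]
052 ] [array([349., 225.]), array([6., 6.]), np.float64(90.0)]
chip [334.5 227.8] [331 224   8   9  53] [ 0.5371 -0.0262  0.052 ] [array([334.4, 227.8]), array([6.3, 8.2]), np.float64(18.4)]
chip [376.1 227.8] [373 224   7   8  51] [ 0.5375 -0.1274  0.052 ] [array([376. , 227.5]), array([7., 6.]), np.float64(90.0)]
chip [361.3 233.3] [358 229   7  10  50] [ 0.524  -0.0914  0.052 ] [array([361.2, 233.3]), array([8.8, 5.5]), np.float64(78.7)]
chip [184.1 261.8] [174 241  22  40 201] [0.4523 0.3391 0.052 ] [array([184.3, 260.2]), array([13.6, 38.4]), np.float64(12.2)]
chip [348.4 252.6] [300 250  92   6 197] [ 0.4764 -0.0599  0.052 ] [array([345.5, 252.6]), array([91. ,  2.4]), np.float64(2.0)]
```

View pics/crop1.png

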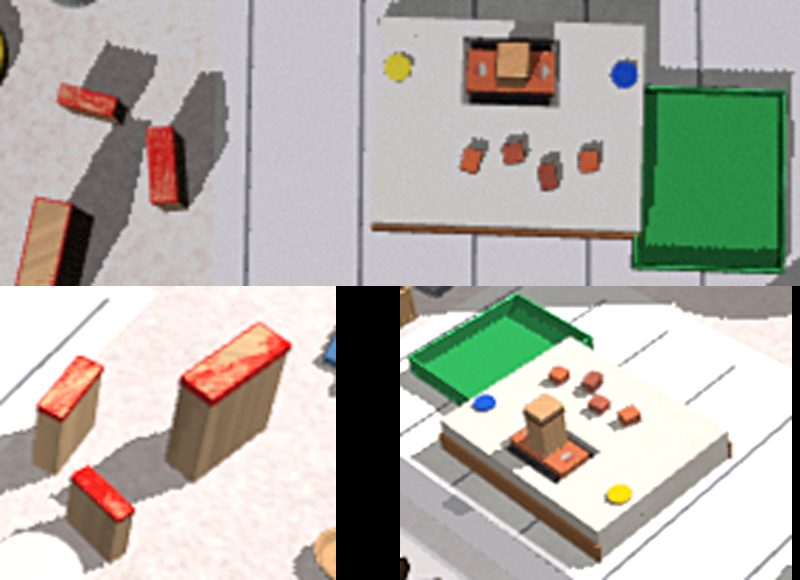

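Crop confirms it: of the three red-topped blocks, the one at top-view (228,231) is the middle-sized one; its red face measures 26.9×9.5 px ≈ 64×22 mm. Yellow is at the +y end, and the marker spacing is 195.7 mm against the expected 196. Next come the yaw refinement, a scene-camera cross-check and a move helper.

```bash
cat >> h.py <<'E'
def rel(p,yaw,roll=0):
    """shift (mm) and turn (deg) in tool axes from now to TCP p, tool x at yaw (deg), pointing down"""
    s=bot.get_state(); R0=Rm(s['eef_rot']); R1=Ro.from_euler('z',yaw,degrees=True).as_matrix()@Ro.from_euler('x',180+roll,degrees=True).as_matrix()
    return (R0.T@(np.array(p)-s['position'])*1000).round(1), np.degrees(Ro.from_matrix(R0.T@R1).as_rotvec()).round(2)
Y,B=np.array([.6199,.0371]),np.array([.6137,-.1585])
ey=(Y-B)/np.linalg.norm(Y-B); ex=np.array([ey[1],-ey[0]]); P=(Y+B)/2; S=P-.045*ex; syaw=np.degrees(np.arctan2(ex[1],ex[0]))
def sl(x,y): return S+ex*x/1000+ey*y/1000
E
python3 - <<'E'
from h import *
t=load('top');s=load('scene')
def m(c,lo,hi,box):
    h=cv2.cvtColor(c['image'],cv2.COLOR_RGB2HSV); k=cv2.inRange(h,lo,hi); z=np.zeros_like(k); x0,y0,x1,y1=box; z[y0:y1,x0:x1]=k[y0:y1,x0:x1]
    n,l,st,ce=cv2.connectedComponentsWithStats(z); i=1+np.argmax(st[1:,4]); return np.argwhere(l==i)[:,::-1].astype(float)
def world(c,px,z): return np.array([ray(c,*p,z)[:2] for p in px])
for n,c,box in(('top',t,(215,210,240,250)),('scene',s,(380,270,410,300))):
    w=world(c,m(c,(0,120,60),(10,255,255),box),.07); r=cv2.minAreaRect((w*1000).astype(np.float32)); print(n,r)
for n,c,by,bb in(('top',t,(300,185,320,205),(380,190,396,206)),('scene',s,(288,268,312,283),(234,230,254,246))):
    for b,lo,hi in((by,(20,120,60),(35,255,255)),(bb,(105,100,50),(130,255,255))):
        print(n,world(c,m(c,lo,hi,b),.044).mean(0).round(4))
print(S,P,syaw)
for nm,g in(('chips',[(349.1,225.1),(334.5,227.8),(376.1,227.8),(361.3,233.3)]),):
    for u in g:
        d=ray(t,*u,.05)[:2]-S; print(nm,(d@ex*1000).round(),(d@ey*1000).round())
# wood grip top at z .096 in top view crop, tip heights of large block
print('seal grip top',ray(t,170+514/2.857,172+62/2.857,.096))
E
```

```text
top ((529.2239379882812, 235.5566864013672), (66.06498718261719, 22.87296485900879), 5.489500045776367)
scene ((532.974853515625, 237.61758422851562), (68.63560485839844, 24.5047607421875), 4.995896816253662)
top [0.6199 0.0371]
top [ 0.6134 -0.1582]
scene [0.6201 0.038 ]
scene [ 0.614  -0.1575]
[ 0.57182259 -0.05927434] [ 0.6168 -0.0607] -1.8155160240146457
chips -27.0 -3.0
chips -35.0 32.0
chips -32.0 -69.0
chips -47.0 -34.0
seal grip top [ 0.61329023 -0.06200918  0.096     ]
```

Emit:
{"api": "carry_out", "payload": {
  "commands": [
    [0.4,[60,-10,0],[0,0,8]],
    [0.4,[62,-8,0],[0,0,8]],
    [0.4,[50,-30,0],[0,0,0]],
    [0.4,[50,-30,0],[0,0,0]],
    [0.4,[50,-36,0],[0,0,0]],
    [0.4,[40,-48,0],[0,0,0]],
    [0.4,[20,-58,0],[0,0,0]],
    [0.4,[0,-62,0],[0,0,0]],
    [0.4,[0,-62,0],[0,0,0]],
    [0.4,[0,-62,0],[0,0,0]],
    [0.4,[0,-62,0],[0,0,0]],
    [0.4,[0,-62,0],[0,0,0]]
  ]
}}

```text
time_s: 1.6
position: [0.5242, -0.0893, 0.2366]
eef_rot: [-3.136, 0.009, -0.009]
force: [0.9, -1.0, 0.1]
opening: 0.0525
```

Emit:
{"api": "carry_out", "payload": {
  "commands": [
    [0.4,[1,-62,0],[0,0,-5.7]],
    [0.4,[8,-61,0],[0,0,0]],
    [0.4,[8,-61,10],[0,0,0]],
    [0.4,[8,-61,20],[0,0,0]],
    [0.4,[5,-60,30],[0,0,0]],
    [0.4,[2,-15,20],[0,0,0]],
    [0.4,[0,0,0],[0,0,0]]
  ]
}}

```text
time_s: 2.48
position: [0.5284, 0.2347, 0.1598]
eef_rot: [-3.133, 0.009, 0.102]
force: [-0.3, -0.1, 0.1]
opening: 0.0523
```

Run:
```python
from h import *
print(rel([.531,.2366,.060],5.2))
```

```text
(array([ 3.7, -0.8, 99.8]), array([-0.47,  0.51,  0.65]))
```

Emit:
{"api": "carry_out", "payload": {
  "commands": [
    [0.4,[3,-1,40],[-0.4,0.5,0.6]],
    [0.4,[0,0,35],[0,0,0]],
    [0.4,[0,0,20],[0,0,0]],
    [0.4,[0,0,4],[0,0,0]],
    [0.9,[0,0,0],[0,0,0]],
    [0.9,[0,0,0],[0,0,0]],
    [0.9,[0,0,0],[0,0,0]]
  ],
  "squeeze": 25
}}

```text
time_s: 3.35
position: [0.5373, 0.2307, 0.0651]
eef_rot: [-3.141, -0.011, 0.082]
force: [0.9, -0.3, 0.4]
opening: 0.0298
```

Run:
```python
from h import *
c=cap('wrist');cv2.imwrite('pics/w1.png',c['image'][:,:,::-1]); print(bot.get_state()['opening'])
print(rel([*sl(-38,82),.16],syaw))
print(rel([*sl(-38,82),.105],syaw))
```

```text
0.026161893621216833
(array([-16.8, 206. , -95.1]), array([-0.06, -0.63,  6.5 ]))
(array([-17.4, 206. , -40.1]), array([-0.06, -0.63,  6.5 ]))
```

View pics/w1.png

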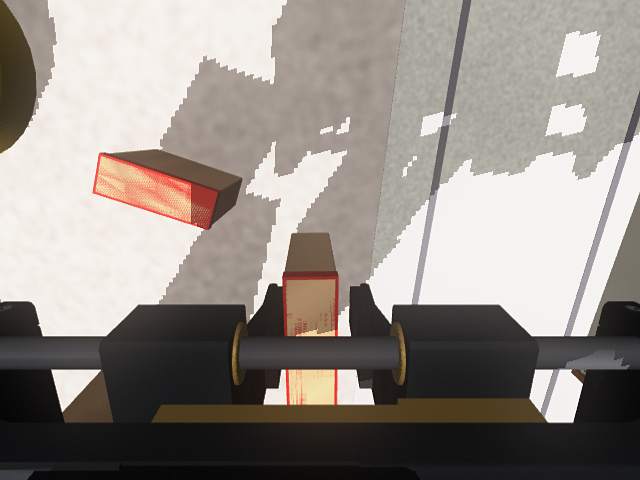

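Wrist view: the red-topped middle block (310,330) sits between the pads, with the small block at (160,190) clear of it. I'll finish closing, then lift.

Emit:
{"api": "carry_out", "payload": {
  "commands": [
    [0.9,[0,0,0],[0,0,0]],
    [0.9,[0,0,0],[0,0,0]],
    [0.9,[0,0,-30],[0,0,0]],
    [0.9,[0,0,-40],[0,0,0]],
    [0.9,[-4,50,-25],[0,0,6.5]],
    [0.9,[0,60,0],[0,0,0]],
    [0.9,[0,50,0],[0,0,0]],
    [0.9,[0,20,0],[0,0,0]],
    [0.9,[0,0,0],[0,0,0]]
  ]
}}

```text
time_s: 4.53
position: [0.5317, 0.0466, 0.1628]
eef_rot: [-3.14, -0.011, -0.032]
force: [0.4, 0.2, -1.0]
opening: 0.0217
```

Run:
```python
from h import *
s=bot.get_state();print(s['position'],s['opening'],s['force'])
print(rel([*sl(-38,82),.108],syaw))
```

```text
[0.53171755 0.0465621  0.16283738] 0.021679074836162972 [ 0.434762    0.18507478 -0.96211896]
(array([ 4.8, 22.6, 54.9]), array([-0.08, -0.64, -0.02]))
```

Emit:
{"api": "carry_out", "payload": {
  "commands": [
    [0.9,[5,20,15],[0,-0.6,0]],
    [0.9,[0,3,25],[0,0,0]],
    [0.9,[0,0,12],[0,0,0]],
    [0.9,[0,0,0],[0,0,0]]
  ]
}}

```text
time_s: 5.03
position: [0.537, 0.0245, 0.1071]
eef_rot: [-3.139, 0.001, -0.027]
force: [-0.1, 0.2, -0.2]
opening: 0.0216
```

Run:
```python
from h import *
s=bot.get_state();print(s['position'],s['eef_rot'],s['opening'],s['force'])
print(rel([*sl(-38,82),.108],syaw)); print(rel([*sl(-38,-123),.108],syaw))
c=cap('scene');cv2.imwrite('pics/s2.png',np.clip(cv2.resize(c['image'][140:320,190:430],None,fx=3,fy=3)*1.4,0,255).astype(np.uint8)[:,:,::-1])
```

```text
[0.53700953 0.0244536  0.10714815] [-3.13943838e+00  1.33798985e-03 -2.68181183e-02] 0.02162294542044236 [-0.09791341  0.24199679 -0.24492018]
(array([-0.6,  0.6, -0.9]), array([-0.12,  0.08,  0.28]))
(array([ -1.6, 205.6,  -1.3]), array([-0.12,  0.08,  0.28]))
```

View pics/s2.png

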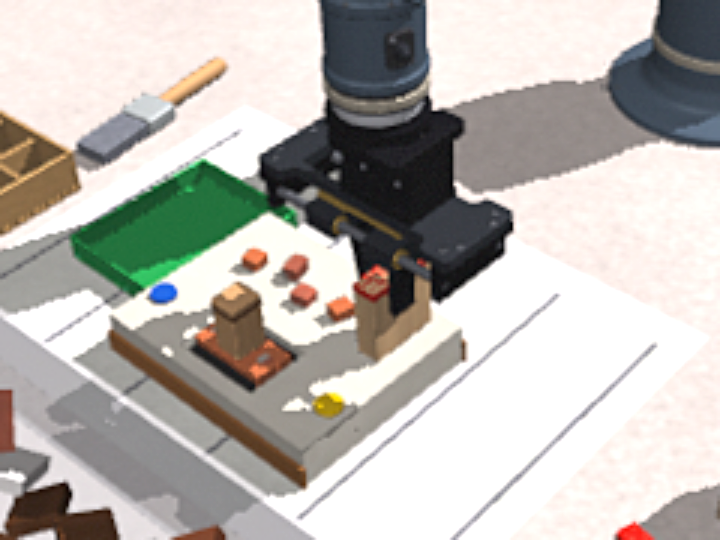

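The scraper is on the slab behind all four chips (crop (255..340, 258..308)), with the finger tips well above the chips. Starting the sweep.

Emit:
{"api": "carry_out", "payload": {
  "commands": [
    [0.9,[0,10,0],[0,0,0.3]],
    [0.9,[0,12,0],[0,0,0]],
    [0.9,[0,12,0],[0,0,0]],
    [0.9,[0,12,0],[0,0,0]],
    [0.9,[0,12,0],[0,0,0]],
    [0.9,[0,12,0],[0,0,0]],
    [0.9,[0,12,0],[0,0,0]]
  ]
}}

```text
time_s: 5.95
position: [0.5361, -0.0629, 0.1097]
eef_rot: [-3.139, -0.004, -0.032]
force: [-0.3, 0.3, -0.3]
opening: 0.0216
```

Run:
```python
from h import *
s=bot.get_state();print(s['position'],s['eef_rot'],s['opening'],s['force'])
print(rel([*sl(-38,-123),.1075],syaw))
```

```text
[ 0.53608144 -0.0628557   0.1096999 ] [-3.13946436 -0.00416148 -0.03181272] 0.02157506753211452 [-0.3125239   0.34333519 -0.26236239]
(array([ -2.4, 118.3,   1.9]), array([-0.12, -0.24, -0.01]))
```

Emit:
{"api": "carry_out", "payload": {
  "commands": [
    [0.9,[-1,12,1.5],[0,-0.2,0]],
    [0.9,[-0.5,12,0.5],[0,0,0]],
    [0.9,[0,12,0.3],[0,0,0]],
    [0.9,[0,12,0.3],[0,0,0]],
    [0.9,[0,12,0.3],[0,0,0]],
    [0.9,[0,12,0.3],[0,0,0]],
    [0.9,[0,12,0.3],[0,0,0]]
  ]
}}

```text
time_s: 6.82
position: [0.5317, -0.1522, 0.1057]
eef_rot: [-3.139, -0.0, -0.031]
force: [-0.1, 1.1, -1.0]
opening: 0.0221
```

Run:
```python
from h import *
s=bot.get_state();print(s['position'],s['eef_rot'],s['opening'],s['force'])
print(rel([*sl(-38,-123),.1075],syaw))
```

```text
[ 0.53166993 -0.15223494  0.10568573] [-3.13890092e+00 -4.64669866e-04 -3.13437900e-02] 0.02207746557830043 [-0.1320574   1.09247593 -0.97729517]
(array([-0.8, 28.8, -1.9]), array([-0.15, -0.03,  0.02]))
```

Emit:
{"api": "carry_out", "payload": {
  "commands": [
    [0.9,[0,10,-1.5],[0,0,0]],
    [0.9,[0,11,-0.3],[0,0,0]],
    [0.9,[0,10,0],[0,0,0]],
    [0.9,[0,4,0],[0,0,0]],
    [0.9,[0,0,0],[0,0,0]]
  ]
}}

```text
time_s: 7.45
position: [0.5301, -0.1913, 0.1073]
eef_rot: [-3.14, -0.0, -0.033]
force: [0.6, 0.5, -0.5]
opening: 0.0217
```

Run:
```python
from h import *
s=bot.get_state();print(s['position'],s['eef_rot'],s['opening'],s['force'])
a=cap('top')['image'][170:280,290:460];b=cap('scene')['image'][140:320,190:380]
a=cv2.resize(a,(400,259));b=cv2.resize(b,(400,379));o=np.clip(np.hstack([np.vstack([a,np.zeros((120,400,3),np.uint8)]),b])*1.4,0,255).astype(np.uint8)
cv2.imwrite('pics/s3.png',o[:,:,::-1])
```

```text
[ 0.53008475 -0.19132298  0.10733573] [-3.13952917e+00 -6.08270374e-05 -3.33519673e-02] 0.021651804765351414 [ 0.5990105   0.48536233 -0.52193611]
```

View pics/s3.png

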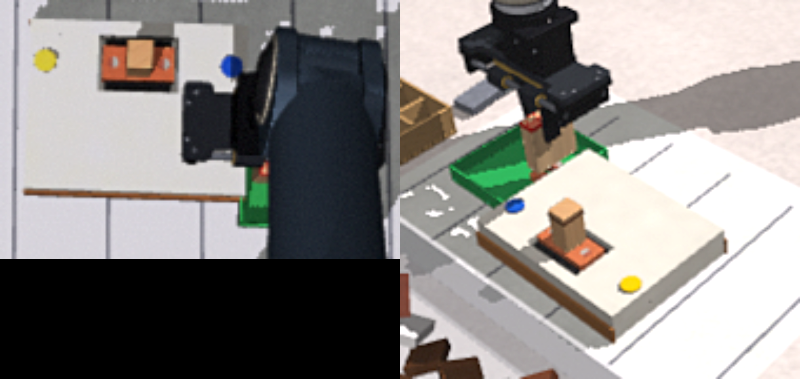

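Slab strip is clear of chips. Carrying the scraper back to its place and checking the tray before releasing it.

Emit:
{"api": "carry_out", "payload": {
  "commands": [
    [0.9,[0,0,-20],[0,0,0]],
    [0.9,[0,-10,-30],[0,0,0]],
    [0.9,[0,-50,-15],[0,0,0]],
    [0.9,[0,-60,0],[0,0,0]],
    [0.9,[0,-60,0],[0,0,0]],
    [0.9,[0,-60,0],[0,0,0]],
    [0.9,[0,-60,0],[0,0,0]],
    [0.9,[0,-60,0],[0,0,0]],
    [0.9,[0,-40,0],[0,0,-5]],
    [0.9,[0,0,0],[0,0,0]]
  ]
}}

```text
time_s: 8.8
position: [0.5421, 0.227, 0.1767]
eef_rot: [-3.135, -0.004, 0.064]
force: [0.5, -0.3, -0.4]
opening: 0.022
```

Run:
```python
from h import *
c=cap('top')
s=bot.get_state();print(s['position'],s['eef_rot'],s['opening'],s['force'])
print(rel([.531,.225,.067],5))
h=cv2.cvtColor(c['image'],cv2.COLOR_RGB2HSV); m=cv2.inRange(h,(0,80,40),(14,255,255))
n,l,st,ce=cv2.connectedComponentsWithStats(m)
T=sl(0,-176); T=(ray(c,419.3,234.8,.025))[:2]
for i in range(1,n):
    if st[i,4]>5 and 295<ce[i][0]<455 and 180<ce[i][1]<275:
        d=ray(c,*ce[i],.012)[:2]-T; print(ce[i].round(1),st[i,4],(d@ex*1000).round(),(d@ey*1000).round())
a=cap('scene')['image'][170:260,195:315]
o=np.hstack([cv2.resize(c['image'][190:275,380:460],(380,404)),cv2.resize(a,(420,404))])
cv2.imwrite('pics/s4.png',np.clip(o*1.4,0,255).astype(np.uint8)[:,:,::-1])
```

```text
[0.54238132 0.224714   0.17648243] [-3.13704151 -0.00332644  0.06065068] 0.022099482526107734 [-0.31552139 -0.32299128 -0.46863314]
(array([-11.7,  -0.5, 109.4]), array([-0.26, -0.19, -1.52]))
[348.1 196.3] 442 93.0 179.0
[401.3 229.6] 26 13.0 43.0
[408.2 231.9] 46 8.0 26.0
[397.2 235.7] 29 -2.0 53.0
[407.3 240.4] 14 -13.0 28.0
[346.7 252.7] 218 -50.0 178.0
```

View pics/s4.png

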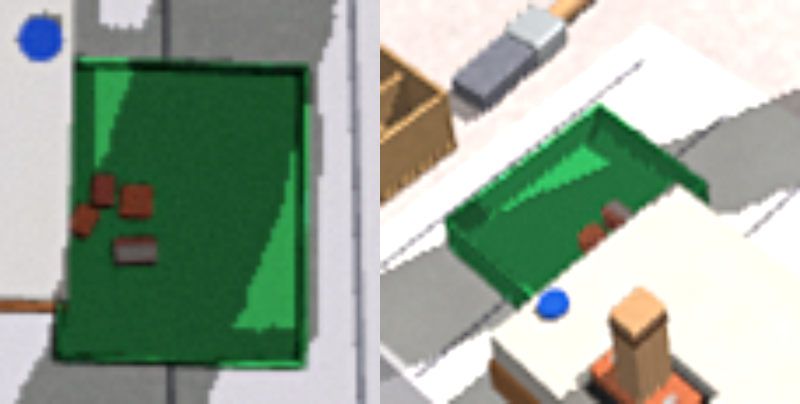

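All four chips lie in the tray: tray-frame y is 26–53 mm and |x| ≤ 13 mm, all within the limits. Setting the scraper down.

Emit:
{"api": "carry_out", "payload": {
  "commands": [
    [0.9,[-10,0,40],[0,0,0]],
    [0.9,[-1,0,40],[0,0,0]],
    [0.9,[0,0,20],[0,0,0]],
    [0.9,[0,0,5],[0,0,0]],
    [0.9,[0,0,0],[0,0,0]]
  ]
}}

```text
time_s: 9.52
position: [0.535, 0.2125, 0.0698]
eef_rot: [3.139, -0.006, 0.043]
force: [0.0, 0.8, -0.5]
opening: 0.0218
```

Emit:
{"api": "carry_out", "payload": {
  "commands": [
    [0.9,[0,0,3],[0,0,0]],
    [0.9,[0,0,1],[0,0,0]],
    [0.9,[0,0,0],[0,0,0]]
  ]
}}

```text
time_s: 9.9
position: [0.5368, 0.2123, 0.068]
eef_rot: [3.141, -0.011, 0.041]
force: [0.7, 0.4, -0.8]
opening: 0.0217
```

Emit:
{"api": "carry_out", "payload": {
  "commands": [
    [0.9,[0,0,2],[0,0,0]],
    [0.9,[0,0,1],[0,0,0]],
    [0.9,[0,0,0],[0,0,0]]
  ]
}}

```text
time_s: 10.28
position: [0.537, 0.2127, 0.0652]
eef_rot: [3.141, -0.012, 0.042]
force: [-0.3, 0.2, -0.9]
opening: 0.0219
```

Emit:
{"api": "carry_out", "payload": {
  "commands": [
    [0.4,[0,0,0],[0,0,0]],
    [0.4,[0,0,0],[0,0,0]],
    [0.4,[0,0,0],[0,0,0]],
    [0.4,[0,0,-25],[0,0,0]],
    [0.4,[0,0,-40],[0,0,0]],
    [0.4,[0,0,-40],[0,0,0]],
    [0.4,[0,10,-10],[0,0,4]],
    [0.4,[10,50,0],[0,0,0]],
    [0.4,[15,50,0],[0,0,0]],
    [0.4,[15,50,0],[0,0,0]],
    [0.4,[15,40,0],[0,0,0]],
    [0.4,[10,20,0],[0,0,0]],
    [0.4,[0,0,0],[0,0,0]]
  ]
}}

```text
time_s: 11.9
position: [0.5972, -0.0141, 0.186]
eef_rot: [-3.14, -0.015, -0.027]
force: [0.4, 0.5, -0.6]
opening: 0.0522
```

Run:
```python
from h import *
c=cap('scene'); s=bot.get_state();print(s['position'],s['eef_rot'],s['opening'])
print(rel([*P,.16],syaw)); print(rel([*P,.079],syaw))
w=cap('wrist'); print({k:v for k,v in w.items() if k!='image'})
a=c['image'][180:340,220:460]
o=np.hstack([np.clip(cv2.resize(a,(450,300))*1.4,0,255).astype(np.uint8),cv2.resize(w['image'],(350,263))[np.minimum(np.arange(300),262)]])
cv2.imwrite('pics/s5.png',o[:,:,::-1])
```

```text
[ 0.59679922 -0.0127033   0.18595283] [-3.13979621 -0.01436587 -0.02516766] 0.05184305304767493
(array([20.8, 47.5, 26.2]), array([-0.11, -0.82,  0.37]))
(array([ 19.7,  47.7, 107.2]), array([-0.11, -0.82,  0.37]))
{'vertical_fov': 66.61815648034334, 'cx': 318.42261249120224, 'cy': 242.6789128197387, 'eye': array([ 0.67654422, -0.01389847,  0.32895001]), 'orientation': array([ 2.85547148e+00,  2.27878754e-03, -1.59547675e+00])}
```

View pics/s5.png

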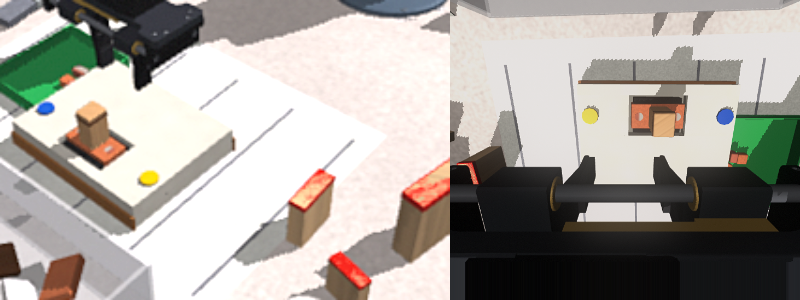

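Scraper stands freely on the table, clear of slab and tray (picture (310,205)), and the seal is undisturbed. Checking the seal's grip position with the wrist camera.

Run:
```python
from h import *
w=load('wrist'); h=cv2.cvtColor(w['image'],cv2.COLOR_RGB2HSV)
for nm,lo,hi,z,b in(('yel',(22,120,60),(35,255,255),.044,(200,150,320,260)),('blue',(105,120,60),(130,255,255),.044,(440,170,560,260)),('wood',(8,60,150),(20,200,255),.096,(340,190,430,260))):
    m=cv2.inRange(h,lo,hi);z0=np.zeros_like(m);x0,y0,x1,y1=b;z0[y0:y1,x0:x1]=m[y0:y1,x0:x1]
    n,l,st,ce=cv2.connectedComponentsWithStats(z0);i=1+np.argmax(st[1:,4]); print(nm,st[i],ray(w,*ce[i],z).round(4))
print(P,rel([*P,.16],syaw))
```

```text
yel [241 197  30  30 650] [0.6198 0.0382 0.044 ]
blue [488 199  31  29 675] [ 0.6139 -0.1581  0.044 ]
wood [ 370  191   59   59 2189] [ 0.6194 -0.0645  0.096 ]
[ 0.6168 -0.0607] (array([21. , 49.1, 26.2]), array([-0.14, -0.82,  0.5 ]))
```

Emit:
{"api": "carry_out", "payload": {
  "commands": [
    [0.3,[20,47,10],[-0.1,-0.8,0.5]],
    [0.3,[1,4,20],[0,0,0]],
    [0.3,[0,0,0],[0,0,0]]
  ]
}}

```text
time_s: 12.38
position: [0.6162, -0.0558, 0.156]
eef_rot: [-3.137, -0.0, -0.021]
force: [-0.5, 0.4, 0.3]
opening: 0.0605
```

Run:
```python
from h import *
s=bot.get_state();print(s['position'],s['opening']);print(rel([.6163,-.0627,.079],syaw))
w=cap('wrist'); cv2.imwrite('pics/w6.png',w['image'][:,:,::-1])
```

```text
[ 0.61617983 -0.05582608  0.15595099] 0.06052848823812897
(array([ 0.3,  7.2, 76.9]), array([-0.24, -0.  ,  0.59]))
```

View pics/w6.png

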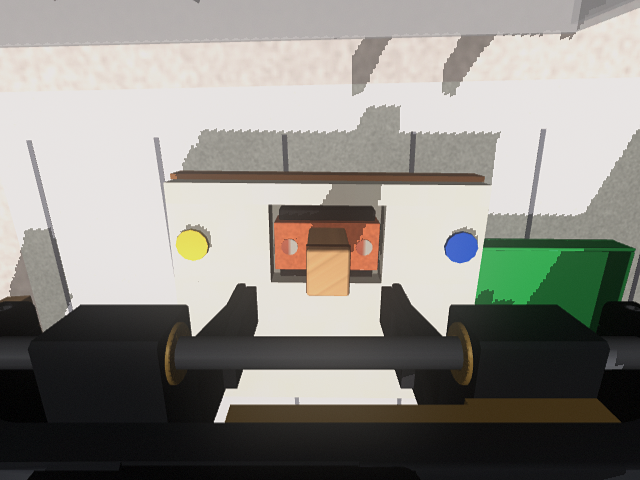

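Wrist view: the wooden grip top (328,272) is about 9 px toward blue from the jaw centre (319), which agrees with the computed 7 mm. Foot sits roughly central in its pocket. Descending.

Emit:
{"api": "carry_out", "payload": {
  "commands": [
    [0.3,[0,7,15],[-0.2,0,0.6]],
    [0.3,[0,0,20],[0,0,0]],
    [0.3,[0,0,20],[0,0,0]],
    [0.3,[0,0,0],[0,0,0]]
  ]
}}

```text
time_s: 12.92
position: [0.6169, -0.0597, 0.1011]
eef_rot: [-3.141, -0.005, -0.027]
force: [0.2, 0.4, -0.4]
opening: 0.0608
```

Run:
```python
from h import *
s=bot.get_state();print(s['position'],s['opening'],s['force']);print(rel([.6163,-.0627,.078],syaw))
```

```text
[ 0.61694358 -0.05972624  0.1011183 ] 0.0607674876551656 [ 0.21790454  0.39678166 -0.40051693]
(array([-0.7,  3. , 23.1]), array([-0.02, -0.28,  0.24]))
```

Emit:
{"api": "carry_out", "payload": {
  "commands": [
    [0.3,[-0.7,3,15],[0,-0.3,0.2]],
    [0.3,[0,0,8],[0,0,0]],
    [0.3,[0,0,0],[0,0,0]]
  ]
}}

```text
time_s: 13.3
position: [0.6169, -0.0625, 0.0779]
eef_rot: [-3.141, -0.001, -0.031]
force: [0.4, 0.1, 0.8]
opening: 0.0607
```

Run:
```python
from h import *
s=bot.get_state();print(s['position'],s['opening'],s['force']);print(rel([.6163,-.0627,.078],syaw))
```

```text
[ 0.61690075 -0.0624747   0.07786926] 0.06074932494645214 [0.39965565 0.14854075 0.80080031]
(array([-0.6,  0.2, -0.1]), array([-0.02, -0.08,  0.06]))
```

Emit:
{"api": "carry_out", "payload": {
  "commands": [
    [1,[0,0,0],[0,0,0]],
    [1,[0,0,0],[0,0,0]],
    [1,[0,0,0],[0,0,0]],
    [1,[0,0,0],[0,0,0]]
  ],
  "squeeze": 55
}}

```text
time_s: 13.8
position: [0.6178, -0.0625, 0.0791]
eef_rot: [-3.141, -0.004, -0.031]
force: [0.7, 0.6, 0.8]
opening: 0.0286
```

Run:
```python
from h import *
s=bot.get_state();print(s['position'],s['eef_rot'],s['opening'],s['force'],s['moment'])
```

```text
[ 0.61780651 -0.06247927  0.07913301] [-3.14128868 -0.00390954 -0.03074513] 0.02863917364177718 [0.71592126 0.61654345 0.79314086] [ 0.0455593   0.04024205 -0.00898808]
```

Emit:
{"api": "carry_out", "payload": {
  "commands": [
    [1,[0,0,0],[0,0,0]],
    [1,[0,0,0],[0,0,0]],
    [1,[0,1.6,-1.1],[1.6,0,0]],
    [1,[0,1.6,-1.1],[1.6,0,0]],
    [1,[0,1.6,-1.1],[1.6,0,0]],
    [1,[0,0,0],[0,0,0]]
  ]
}}

```text
time_s: 14.55
position: [0.6176, -0.0666, 0.0823]
eef_rot: [-3.05, -0.004, -0.031]
force: [-0.2, 2.1, -0.7]
opening: 0.0254
```

```bash
cat >> h.py <<'E'
def ends(off=(0,-.062),z0=.079):
    "seal ends' height change from grip at z0, tcp assumed over seal origin, underside 20 mm"
    s=bot.get_state();R=Rm(s['eef_rot']);ang=np.degrees(np.arcsin(-R[2,1]))
    for n,y in(('a',-38),('b',38)):
        q=s['position']+R@np.array([0,y/1000,z0-.020]); print('end',n,'z',(q[2]*1000).round(1),end=' ')
    print('tilt',ang.round(2),s['position'].round(4),s['eef_rot'].round(3),s['opening'],s['force'].round(1),s['moment'].round(2))
E
python3 -c "
from h import *
ends()"
```

```text
end a z 27.0 end b z 20.0 tilt 5.26 [ 0.6176 -0.0666  0.0823] [-3.05  -0.004 -0.031] 0.025379642254760828 [-0.2  2.1 -0.7] [0.27 0.01 0.03]
```

Run:
```python
from h import *
c=cap('scene');w=cap('wrist')
o=np.hstack([cv2.resize(c['image'][210:290,220:320],(400,320),interpolation=cv2.INTER_CUBIC),cv2.resize(w['image'][140:460,120:520],(400,320))])
cv2.imwrite('pics/s7.png',np.clip(o*1.3,0,255).astype(np.uint8)[:,:,::-1])
```

```text
(no output)
```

View pics/s7.png

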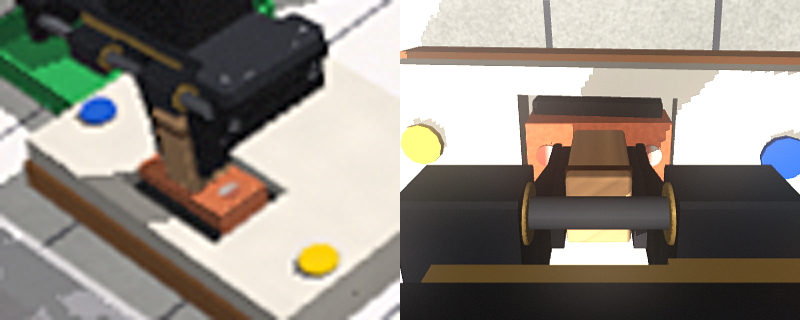

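Scene view: the yellow-side end of the foot stands raised, its side face showing at (240,205), while the blue-side end is down in the pocket. Tool tilt is 5.3°. Now the blue end.

Emit:
{"api": "carry_out", "payload": {
  "commands": [
    [1,[0,-1.8,-1.1],[-1.75,0,0]],
    [1,[0,-1.8,-1.1],[-1.75,0,0]],
    [1,[0,-1.8,-1.1],[-1.75,0,0]],
    [1,[0,-1.8,-1.1],[-1.75,0,0]],
    [1,[0,-1.8,-1.1],[-1.75,0,0]],
    [1,[0,-1.8,-1.1],[-1.75,0,0]],
    [1,[0,0,0],[0,0,0]]
  ]
}}

```text
time_s: 15.52
position: [0.6173, -0.056, 0.0868]
eef_rot: [3.033, -0.003, -0.028]
force: [2.4, -0.3, -6.9]
opening: 0.0259
```

```bash
python3 -c "
from h import *
ends()
c=cap('scene');w=cap('wrist')
o=np.hstack([cv2.resize(c['image'][210:290,220:320],(400,320),interpolation=cv2.INTER_CUBIC),cv2.resize(w['image'][140:460,120:520],(400,320))])
cv2.imwrite('pics/s8.png',np.clip(o*1.3,0,255).astype(np.uint8)[:,:,::-1])
"
```

```text
end a z 24.0 end b z 32.3 tilt -6.23 [ 0.6173 -0.056   0.0868] [ 3.033e+00 -3.000e-03 -2.800e-02] 0.025852511999318536 [ 2.4 -0.3 -6.9] [ 0.18 -0.53  0.02]
```

View pics/s8.png

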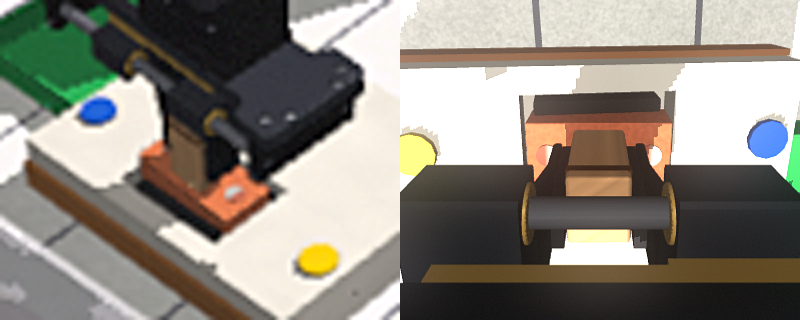

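Blue-side end is now clearly raised (160,165) and the yellow end is low in the pocket. Tool tilt is −6.2° and end a sits at z≈24 mm. Lifting out while levelling.

Emit:
{"api": "carry_out", "payload": {
  "commands": [
    [1,[0,0.8,-4],[0.8,0,0]],
    [1,[0,0.8,-4],[0.8,0,0]],
    [1,[0,0.8,-4],[0.8,0,0]],
    [1,[0,0.8,-4],[0.8,0,0]],
    [1,[0,0.8,-4],[0.8,0,0]],
    [1,[0,0.8,-4],[0.8,0,0]],
    [1,[0,0,-4],[0.8,0,0]],
    [1,[0,0,0],[0,0,0]]
  ]
}}

```text
time_s: 16.62
position: [0.6175, -0.0607, 0.12]
eef_rot: [3.139, -0.005, -0.032]
force: [0.3, 0.3, -1.4]
opening: 0.0258
```

```bash
python3 -c "
from h import *
ends(); print(rel([*P,.119],syaw))"
```

```text
end a z 60.9 end b z 61.1 tilt -0.14 [ 0.6175 -0.0607  0.12  ] [ 3.139 -0.005 -0.032] 0.025780988818116007 [ 0.3  0.3 -1.4] [0.05 0.02 0.03]
(array([-0.7, -0. ,  1. ]), array([ 0.14, -0.3 , -0.  ]))
```

Emit:
{"api": "carry_out", "payload": {
  "commands": [
    [1,[0,0,0],[0,0,0]],
    [1,[0,0,0],[0,0,0]],
    [1,[0,0,0],[0,0,0]]
  ]
}}

```text
time_s: 17.0
position: [0.6171, -0.0602, 0.1195]
eef_rot: [3.139, -0.004, -0.031]
force: [-0.0, 0.4, -1.4]
opening: 0.0253
```

```bash
python3 -c "
from h import *
ends()
c=cap('scene')
a=cv2.resize(c['image'][170:370,200:500],(780,520))
cv2.imwrite('pics/s9.png',np.clip(a*1.3,0,255).astype(np.uint8)[:,:,::-1])
"
```

```text
end a z 60.4 end b z 60.6 tilt -0.13 [ 0.6171 -0.0602  0.1195] [ 3.139 -0.004 -0.031] 0.02526150343952774 [-0.   0.4 -1.4] [ 0.05  0.02 -0.01]
```

View pics/s9.png

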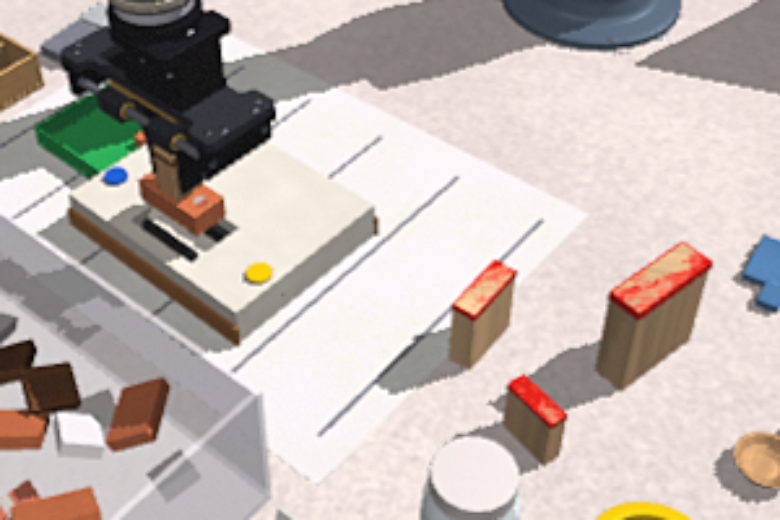

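The seal hangs level above the open pocket (185,205), and the scraper stands on the table (483,315). Handing in.

```bash
python3 -c "
from plant import bot
print(bot.hand_in())"
```

```text
the job is handed in; nothing more can be done
None
```

I finished the job and handed it in at about 17 s of the 72 s allowed; the hand-in gives no verdict.

- **Chips:** I swept all four into the green tray with the middle-sized scraper. The top view showed them inside its limits (|x| ≤ 13 mm, y 26–53 mm in the tray's frame). I checked this before setting the scraper down and did not measure it again afterwards.
- **Scraper:** It stands released on the table at about (0.54, 0.21), clear of slab and tray.
- **Rocking:** I raised the yellow end first, to 5.3° with the other end at about 20 mm. Then I raised the blue end to 6.2° beyond level, with the yellow end at about 24 mm.
- **Seal at the end:** It is held about 0.1° off level and within 1 mm of the pocket's centre. Its underside is about 60 mm above the table, so 20 mm clear of the slab, and the wrist reads about 1.4 N of load.

The angles and end heights come from the tool pose, assuming the seal did not slip in the fingers. The pictures agreed with that. No check failed, but two readings differed slightly: the first two estimates of the seal's grip position were about 2.5 mm apart in y and 6 mm in x, and the jaws closed on it without trouble. I saw no bystander move in the views, but I did not measure their positions.

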